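Hang up the ear defenders and shut their case

ROBOT

A 6-joint arm with a two-finger parallel gripper is mounted at the origin on the work surface. World frame = base frame: x ahead of the robot, y to its left, z up, the work surface at z = 0. Lengths are in m, angles in rad, forces in N, time in s.
With the tool pointing down it reaches from about 0.375 to 0.9 m from the base axis. Payload 3.1 kg.
Tool frame: the origin (TCP) lies midway between the tips of the shut fingers; the grasp point (between the pads) lies 19 mm behind it (pinch_z is the distance from the TCP to the grasp point, in m); y points along the fingers, z is the direction in which the jaws open and shut, and the axes are right-handed (so a half turn about y gives the same grasp; the last joint's range is limited). The gripper opens to 87 mm and grips with 3 to 60 N. Pads are 19 mm wide; open, the fingers measure 117 mm over their backs; the gripper's body (75 mm by 190 mm) begins 51 mm behind the grasp point.
Start: joints at [-1.492, 0.527, 1.433, -0, 1.181, -0.178], TCP at [0.159, -0.604, 0.223] pointing down, gripper open.
Joint ranges: [-3.08, 3.08], [-0.75, 2.2], [0.22, 2.44], [-1.43, 4.57], [0, 2.65], [-2.85, 2.85]. Speed limits (rad/s): [2.79, 2.79, 3.14, 3.14, 3.14, 3.14].

INTERFACE

Orientations are given as a unit quaternion [x, y, z, w].
In Python, from rig import * gives the robot as it stands.
- The arm moves only by the tool drive_tool, never from a script. Its argument "plan" is a list of rows, each a list of 7 numbers: the shift along the tool's x, y, z in mm, then the turn, a rotation vector about the tool's x, y, z in degrees, then the finger opening in mm, from 0 to 87. A call has 1 to 10 rows; each row is the pose to reach, as a shift and turn from the pose commanded when the call began, along the tool's axes at that moment; what a row does not reach only later rows make up. A row lasts 1/10 s, in which the tool goes at most 50 mm and 8.59 degrees, less where a joint would pass 70% of its speed; a pose out of reach is approached as far as the arm can. A call with a gripper value outside its range is refused whole. The fingers move at their own pace and stop on an object; "newtons" is the grip in N (left out, the last holds). Time passes only in rows, so rows that repeat a pose let the fingers close. It gives the time, the measured TCP pose, the force and the opening at its end, in the units of the state.
- get_obs(): the state, without advancing time (a new reading comes with each control period).
- camera(name): name is "scene" or "top"; returns the picture (420x560x3 uint8, blue, green, red); there is no depth.
- get_calibration(name): a dict with "fx", "fy", "cx", "cy" (pixels), "origin" and "rotation" of the camera in the world. Camera axes: x right, y down, z forward; pixel columns grow to the right and rows downward; lengths in m; the calibration is good to about 2 mm. A picture is of the moment at which its call begins. get_calibration takes no time and is no camera call.
- hand_in(): hands the job in, once; it reports no verdict.
Trained networks look in the newest picture that a camera, given by its name, has taken for a name from the list of things; names that differ only in an ending like _2 or _b are one class to them, and where a whole thing is asked for, a point or a joint stands for the part that bears it (a point fixed in the world has none). Each returns a list of dicts, best first, with "conf" (0 to 1); they miss things now and then, are a little off and sometimes report something else, mostly with a low value. They report only what shows in the picture. A call takes as long as a camera call. They do not tell look-alikes from the thing itself.
- spot_in(camera, target): "location" ([column, row] in pixels, amid what is visible of it).
- mark_of(camera, target): "location" ([column, row] in pixels: a listed point, or the origin of a listed thing).
The state is a dict: "time": time; "q": joint angles; "joint_velocities": joint speeds; "joint_torque": joint torques, N m; "position": TCP position; "tool_rot": TCP orientation; "ft_force": force on the tool from outside, world axes, zero at the start; "moment": the same for the moment, N m; "grip_width": finger opening in m.
Only numpy, scipy, OpenCV 4.12 (cv2) and the standard library are available. Lean on these libraries where they do the work, as an engineer would, in place of code of your own. Each camera call takes 0.05 s, during which the arm holds its last target. There are 200 camera calls.

TASK

Take the ear defenders out of the open case and hang them by the headband over the horizontal bar of the stand, one cup on each side; the bar's height changes from day to day, so feel for it: lay the band on the bar gently, neither dropping it nor pressing hard on the bar. Then push the lid of the case fully shut without slamming it, and leave everything else where it is.

Things in the scene. Friction and masses are not known exactly. Their poses are not given: they have to be found in the camera images.
- muffs: Ear defenders standing upright on their cups in the case. Origin under their middle, level with the cup bottoms; x along the 166 mm span, y across the band, z up. Cups 55 x 70 x 90 mm high, gap 56 mm. The steel band (16 mm wide) arches over; its underside at the crown is at z 150. On the crown a pad, 56 (x) x 24 (y) x 14 mm, top at z 168, to grip across y. Mass about 250 g.
- band_top (a point): Middle of the top of the headband's pad. The band's underside, which must rest on the bar, lies 18 mm below: fingers that reach lower than that meet the bar first.
- cup_a (a point): Centre of the ear cup on the ear defenders' +x side.
- cup_b (a point): Centre of the ear cup on their -x side.
- stand: Fixed stand. Origin under its base plate (140 x 360 x 12 mm). A 26 mm thick bar runs along its y, 350 mm long, above the origin, on posts (38 mm thick) at y -160 and +160 that end at the bar. The bar's top is between 172 and 232 mm above the bench, set anew each day: look or feel for it. A small G-clamp hangs on the bar at y +118, 14 mm wide, its top 10 mm above the bar.
- case: Fixed grey plastic storage case, open at the top, 200 (x) x 170 (y) x 120 mm high, walls and floor 5 mm. Origin at the middle of its underside. The lid is hinged on its +x rim; the latches on the -x side.
- lid (a joint): Angle of the case's lid: 0 shut, about 1.57 standing upright, up to 1.95. The stiff hinge stays where it is left and is turned by a few newtons at the lid's edge.
- lid_hinge (a point): Middle of the lid's hinge line, on the case's +x top rim, 120 mm above the bench; the hinge line runs along the case's y axis.
- lid_edge (a point): Middle of the lid's free edge, on its outer face. The lid is a flat panel, 200 mm from hinge to free edge, 170 mm wide, 8 mm thick.
- tin: Small aluminium tin, 50 x 30 x 35 mm, lying in the case beside the ear defenders (its +y side); it stays in the case. Origin under its middle.
- hammer: Hammer lying on the bench, 260 mm long. Origin at the middle of its length.
- screwdriver: Screwdriver lying on the bench, 200 mm long. Origin at the middle of its length.
- tape: Brown roll of tape lying flat, 100 mm across, 48 mm high. Origin under its centre.
- jar: Glass jar, 70 mm across, 90 mm high. Origin under its centre.
- can: Steel can, 90 mm across, 120 mm high. Origin under its centre.
- offcut: Wood offcut, 180 x 60 x 35 mm. Origin under its middle.
Mind the look-alikes: they are no part of the job. What is shaped like the muffs but blue or green is not meant.

How it is judged:
By the outcome, as a careful person would: the job done as asked, in the order asked, and still so for the second after the job is handed in, with the robot touching nothing.
It also fails if it takes over 67 s, if anything falls off the work surface, if the arm or the gripper's body presses on something with over 40 N, if the wrist force passes 120 N, or if a joint passes its speed limit or range.

## Working session

There is one attempt and no reset: what is moved stays moved. The work goes in short steps, Python scripts to look and compute and a tool call to move; the robot and the scene stay as the last step left them, time stands still between calls to the robot, and variables do not carry over. Pictures are saved under pics/ and viewed, about 8 in all and at most 12, crops included, and the job is handed in when it is done.

Besides the shell and the picture viewer there is one more tool, called after ">>>" by a JSON object that holds its "op" and its "data". drive_tool: Moves the arm, as the interface text tells. Its arguments: {"type":"object","properties":{"plan":{"type":"array","items":{"type":"array","items":{"type":"number"}}},"newtons":{"type":"number"}},"required":["plan"]}

```bash
mkdir -p pics; ls; cat > h.py <<'E'
from rig import *
import numpy as np, cv2
from scipy.spatial.transform import Rotation as R
def ray(cam,px):
    c=get_calibration(cam); d=np.array([(px[0]-c["cx"])/c["fx"],(px[1]-c["cy"])/c["fy"],1.])
    return np.array(c["origin"]),np.array(c["rotation"])@d
def onz(cam,px,z):
    o,d=ray(cam,px); return o+d*(z-o[2])/d[2]
def proj(cam,p):
    c=get_calibration(cam); v=np.array(c["rotation"]).T@(np.array(p)-np.array(c["origin"]))
    return np.array([c["fx"]*v[0]/v[2]+c["cx"],c["fy"]*v[1]/v[2]+c["cy"]])
def tri(a,b):
    (o1,d1),(o2,d2)=ray("top",a),ray("scene",b)
    A=np.stack([d1,-d2],1); s=np.linalg.lstsq(A,o2-o1,rcond=None)[0]
    p,q=o1+s[0]*d1,o2+s[1]*d2
    return (p+q)/2,np.linalg.norm(p-q)
def shot(cam,name):
    im=camera(cam); cv2.imwrite(f"pics/{name}.png",im); return im
E
python3 - <<'E'
from h import *
np.set_printoptions(precision=3,suppress=True)
a=shot("top","top0");b=shot("scene","scene0")
for n in ["band_top","cup_a","cup_b","stand","case","lid_hinge","lid_edge","tin"]:
    for c in ("top","scene"):
        print(n,c,[(np.round(d["location"]).tolist(),round(d["conf"],2)) for d in mark_of(c,n)][:4])
for c in("top","scene"):
    k=get_calibration(c);print(c,k)
o=get_obs();print(o["position"],o["tool_rot"],o["time"])
E
```

```text
pics
band_top top [([162.0, 300.0], 0.93), ([191.0, 199.0], 0.58)]
band_top scene [([324.0, 258.0], 0.83), ([412.0, 234.0], 0.78), ([300.0, 135.0], 0.78), ([256.0, 198.0], 0.41)]
cup_a top [([195.0, 189.0], 0.98), ([155.0, 300.0], 0.83), ([193.0, 307.0], 0.76), ([357.0, 261.0], 0.63)]
cup_a scene [([392.0, 242.0], 0.94), ([314.0, 158.0], 0.94), ([418.0, 273.0], 0.89), ([339.0, 272.0], 0.71)]
cup_b top [([195.0, 189.0], 0.98), ([155.0, 300.0], 0.83), ([193.0, 307.0], 0.76), ([357.0, 261.0], 0.63)]
cup_b scene [([392.0, 242.0], 0.94), ([314.0, 158.0], 0.94), ([418.0, 273.0], 0.89), ([339.0, 272.0], 0.71)]
stand top [([343.0, 209.0], 0.57)]
stand scene [([257.0, 200.0], 0.78)]
case top [([193.0, 213.0], 0.77)]
case scene [([329.0, 297.0], 0.74), ([340.0, 269.0], 0.52)]
lid_hinge top [([178.0, 174.0], 0.79)]
lid_hinge scene [([301.0, 291.0], 0.98)]
lid_edge top [([162.0, 148.0], 0.8), ([188.0, 202.0], 0.64)]
lid_edge scene [([300.0, 252.0], 0.64), ([302.0, 295.0], 0.41)]
tin top [([172.0, 206.0], 0.75), ([328.0, 138.0], 0.29)]
tin scene [([322.0, 290.0], 0.71), ([332.0, 314.0], 0.51)]
top {'fx': 482.7277730694876, 'fy': 482.7277730694876, 'cx': 279.4426063889413, 'cy': 210.14468484912587, 'origin': array([ 0.218, -0.015,  1.408]), 'rotation': array([ 0.71 , -0.698,  0.067, -0.066])}
scene {'fx': 390.6710418483208, 'fy': 390.6710418483208, 'cx': 281.04941125207677, 'cy': 212.0940116482964, 'origin': array([0.837, 0.668, 1.053]), 'rotation': array([ 0.233,  0.912, -0.329, -0.078])}
[ 0.159 -0.604  0.223] [ 0.091 -0.701  0.701 -0.091] 0.9
```

```bash
ls pics
```

```text
scene0.png
top0.png
```

View pics/top0.png

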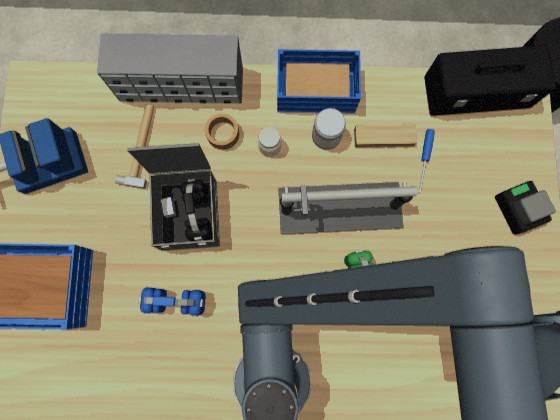

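View pics/scene0.png

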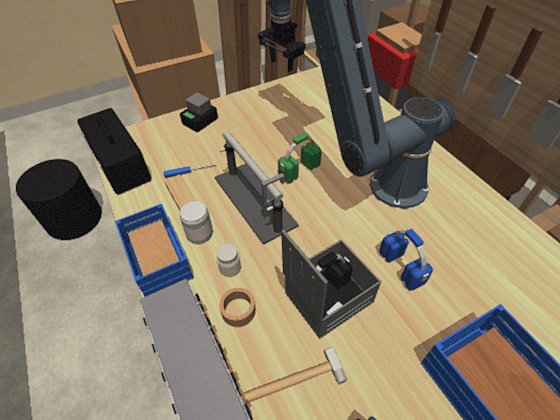

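The top view shows the case at (184,208) with its lid standing open toward the top of the picture. The black muffs are inside at about (192,205), and the tin is at (168,206). The stand's bar runs from (285,197) to (415,190) with its clamp at (304,199). The blue muffs at (173,300) and green ones at (358,260) are look-alikes. I'll zoom in.

```bash
sed -i 's/np.array(c\["rotation"\])/R.from_quat(c["rotation"]).as_matrix()/' h.py
python3 - <<'E'
from h import *
a=cv2.imread("pics/top0.png")[135:255,125:235]; b=cv2.imread("pics/scene0.png")[225:340,275:385]
c=cv2.imread("pics/top0.png")[175:240,270:425]
f=lambda i,s:cv2.resize(i,None,fx=s,fy=s,interpolation=cv2.INTER_CUBIC)
A=f(a,3.5);B=f(b,3.5)
A=cv2.convertScaleAbs(A,alpha=1.8,beta=15);B=cv2.convertScaleAbs(B,alpha=1.8,beta=15)
h=max(A.shape[0],B.shape[0]);p=lambda i:cv2.copyMakeBorder(i,0,h-i.shape[0],0,0,0)
cv2.imwrite("pics/crop0.png",np.hstack([p(A),p(B)]))
for n,px,z in [("hinge",(178,174),.12),("case",(193,213),0)]: print(n,onz("top",px,z))
print("hinge s",onz("scene",(301,291),.12), tri((178,174),(301,291)))
print("edge",tri((162,148),(300,252)))
for n,px in [("wallFL",(152,247)),("FR",(217,245)),("BL",(150,174)),("BR",(212,170))]: print(n,onz("top",px,.12))
print("bar ends", [onz("top",p,.2) for p in ((285,197),(416,190))])
print("base", [onz("top",p,.012) for p in ((278,187),(279,234),(403,230))])
E
```

```text
hinge [0.55887203 0.26591959 0.12      ]
case [0.47220962 0.24091346 0.        ]
hinge s [0.56298957 0.25050143 0.12      ] (array([0.56119403, 0.25954652, 0.13046179]), np.float64(0.013034135650063176))
edge (array([0.57162483, 0.25975962, 0.3220438 ]), np.float64(0.010170502035684403))
wallFL [0.35612227 0.32395366 0.12      ]
FR [0.36461356 0.15040314 0.12      ]
BL [0.5574504  0.34293476 0.12      ]
BR [0.57198569 0.17285886 0.12      ]
bar ends [array([ 0.48197009, -0.02877098,  0.2       ]), array([ 0.506537  , -0.36514427,  0.2       ])]
base [array([ 0.55310984, -0.00960448,  0.012     ]), array([ 0.41237295, -0.01507602,  0.012     ]), array([ 0.4307031 , -0.37731834,  0.012     ])]
```

View pics/crop0.png

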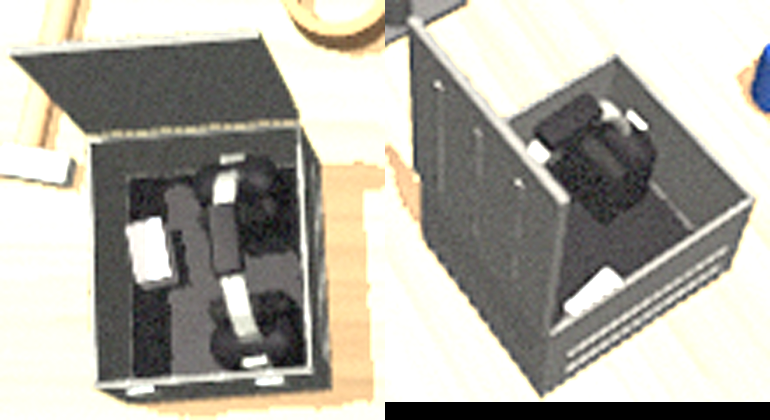

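```bash
cat >> h.py <<'E'
np.set_printoptions(precision=3,suppress=True)
def Rt(yaw):  # tool down (y=-Z), jaw z along (-sin,cos), x= y x z
    z=np.array([-np.sin(yaw),np.cos(yaw),0]); y=np.array([0,0,-1.]); return R.from_matrix(np.stack([np.cross(y,z),y,z],1))
def row(p,yaw,p0=None,r0=None):
    o=get_obs(); p0=o["position"] if p0 is None else p0; r0=R.from_quat(o["tool_rot"]) if r0 is None else r0
    best=min((r0.inv()*Rt(yaw+k) for k in(0,np.pi)),key=lambda r:r.magnitude())
    return np.round(np.r_[r0.inv().apply(np.array(p)-p0)*1000,np.degrees(best.as_rotvec())],1)
E
python3 - <<'E'
from h import *
o=get_obs(); print("tool axes (cols)\n",R.from_quat(o["tool_rot"]).as_matrix())
A=lambda x,y:(x/3.5+125,y/3.5+135); B=lambda x,y:((x-385)/3.5+275,y/3.5+225)
print("pad",onz("top",A(226,240),.173),tri(A(226,240),B(570,118)))
e=[onz("top",A(*p),.173) for p in((224,205),(230,273))]; print(e,np.degrees(np.arctan2(*(e[0]-e[1])[1::-1])))
print("cup bands",[onz("top",A(*p),.1) for p in((232,158),(256,360))])
print("tin",onz("top",A(150,250),.04))
c=cv2.imread("pics/scene0.png")[125:245,205:305]; t=cv2.imread("pics/top0.png")[175:240,270:425]
C=cv2.resize(c,None,fx=3,fy=3,interpolation=cv2.INTER_CUBIC);T=cv2.resize(t,None,fx=3,fy=3,interpolation=cv2.INTER_CUBIC)
C=cv2.copyMakeBorder(C,0,0,0,T.shape[1]-C.shape[1],0)
cv2.imwrite("pics/crop1.png",np.vstack([C,T]));print(C.shape,T.shape)
E
```

```text
tool axes (cols)
 [[-0.967 -0.     0.255]
 [-0.255 -0.    -0.967]
 [ 0.    -1.     0.   ]]
pad [0.466 0.22  0.173] (array([0.466, 0.222, 0.166]), np.float64(0.002714089705395877))
[array([0.492, 0.223, 0.173]), array([0.441, 0.215, 0.173])] 7.910052870774307
cup bands [array([0.547, 0.232, 0.1  ]), array([0.386, 0.205, 0.1  ])]
tin [0.483 0.307 0.04 ]
(360, 465, 3) (195, 465, 3)
```

View pics/crop1.png

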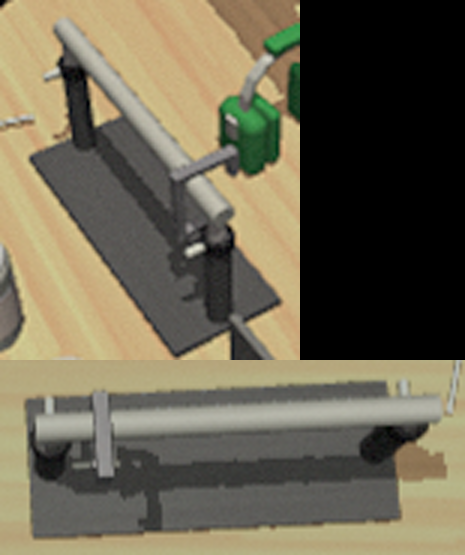

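```bash
python3 - <<'E'
from h import *
T=lambda x,y:(x/3+270,(y-360)/3+175); S=lambda x,y:(x/3+205,y/3+125)
k=[onz("top",T(*p),.012) for p in((27,400),(33,537),(400,518),(388,382))]
k2=[onz("scene",S(*p),.012) for p in((280,300),(178,354),(30,158))]
print("top corners",k,"\nscene",k2)
c=np.mean(k,0);print("centre",c, "len",np.linalg.norm(k[0]-k[3]),np.linalg.norm(k[1]-k[2]),np.linalg.norm(k[0]-k[1]))
d=(k[0]-k[3])+(k[1]-k[2]);print("yaw",np.degrees(np.arctan2(-d[0],d[1])))
print("bar ends axis",tri(T(37,428),S(228,213)),tri(T(440,408),S(62,22)))
# height by bar line: axis height zc, where top & scene lines give right stand x
for z in (.165,.18,.2,.215):
    print(z,[onz("top",T(*p),z)[:2] for p in((37,428),(440,408))],[onz("scene",S(*p),z)[:2] for p in((228,213),(62,22))])
print("green",onz("top",(358,258),.1),tri((352,261),(296,158)))
E
```

```text
top corners [array([ 0.549, -0.013,  0.012]), array([ 0.412, -0.021,  0.012]), array([ 0.438, -0.379,  0.012]), array([ 0.574, -0.371,  0.012])] 
scene [array([ 0.415, -0.015,  0.012]), array([ 0.548, -0.005,  0.012]), array([ 0.575, -0.359,  0.012])]
centre [ 0.493 -0.196  0.012] len 0.3589467479681508 0.3584777918865941 0.13686919763588193
yaw 4.002134038599736
bar ends axis (array([ 0.48 , -0.02 ,  0.189]), np.float64(0.0068356628047174205)) (array([ 0.505, -0.369,  0.191]), np.float64(0.00217980491734054))
0.165 [array([ 0.488, -0.022]), array([ 0.512, -0.377])] [array([ 0.467, -0.037]), array([ 0.495, -0.399])]
0.18 [array([ 0.484, -0.022]), array([ 0.509, -0.373])] [array([ 0.473, -0.025]), array([ 0.5  , -0.381])]
0.2 [array([ 0.48 , -0.022]), array([ 0.504, -0.367])] [array([ 0.482, -0.009]), array([ 0.508, -0.357])]
0.215 [array([ 0.477, -0.022]), array([ 0.5  , -0.362])] [array([0.488, 0.003]), array([ 0.514, -0.339])]
green [ 0.338 -0.23   0.1  ] (array([ 0.323, -0.206,  0.122]), np.float64(0.012541497333844716))
```

```bash
python3 - <<'E'
from h import *
for p in((.40,-.30,.38),(.466,.22,.34),(.466,.22,.25)): print(row(p,np.radians(8)))
E
```

```text
[-310.3 -157.4 -232.9   -0.     6.8    0. ]
[-506.7 -117.5 -718.9   -0.     6.8    0. ]
[-506.7  -27.5 -718.9   -0.     6.8    0. ]
```

>>> {"op": "drive_tool", "data": {"plan": [[-40, -25, -30, 0, 1, 0, 87], [-75, -45, -55, 0, 2, 0, 87], [-110, -65, -80, 0, 3, 0, 87], [-145, -85, -110, 0, 4, 0, 87], [-180, -105, -140, 0, 5, 0, 87], [-215, -125, -165, 0, 6, 0, 87], [-250, -140, -190, 0, 6.8, 0, 87], [-280, -150, -212, 0, 6.8, 0, 87], [-310, -157, -233, 0, 6.8, 0, 87], [-310, -157, -233, 0, 6.8, 0, 87]], "newtons": 20}}

```text
time: 1.9
position: [0.4021, -0.2969, 0.3811]
tool_rot: [0.05, -0.705, 0.706, -0.052]
ft_force: [-0.2, -0.7, -0.1]
grip_width: 0.0873
```

```bash
python3 - <<'E'
from h import *
o=get_obs();print(o["position"],o["q"],o["time"])
for p in((.466,.22,.34),(.466,.22,.25)): print(row(p,np.radians(8)))
E
```

```text
[ 0.402 -0.297  0.381] [-0.861  0.194  1.509  0.002  1.436  0.565] 1.9
[-137.6   40.9 -502.4   -0.1    0.3   -0.2]
[-137.3  130.9 -502.5   -0.1    0.3   -0.2]
```

>>> {"op": "drive_tool", "data": {"plan": [[-12, 0, -45, 0, 0, 0, 87], [-24, 0, -90, 0, 0, 0, 87], [-37, 5, -135, 0, 0, 0, 87], [-49, 10, -180, 0, 0, 0, 87], [-61, 15, -225, 0, 0, 0, 87], [-74, 20, -270, 0, 0, 0, 87], [-86, 25, -315, 0, 0, 0, 87], [-98, 30, -360, 0, 0, 0, 87], [-111, 35, -405, 0, 0, 0, 87], [-123, 40, -450, 0, 0, 0, 87]]}}

```text
time: 2.9
position: [0.4594, 0.1639, 0.3393]
tool_rot: [0.049, -0.705, 0.706, -0.049]
ft_force: [0.2, -0.2, 0.1]
grip_width: 0.0871
```

```bash
python3 - <<'E'
from h import *
o=get_obs();print(o["position"],o["q"],o["time"],R.from_quat(o["tool_rot"]).as_matrix())
for p in((.466,.22,.34),(.466,.22,.22),(.466,.22,.159)): print(row(p,np.radians(8)))
E
```

```text
[0.459 0.164 0.339] [ 0.114  0.209  1.604 -0.001  1.328  1.546] 2.9 [[-0.99   0.001  0.138]
 [-0.138 -0.001 -0.99 ]
 [-0.    -1.     0.001]]
[-14.3  -0.7 -54.6  -0.   -0.1  -0. ]
[-14.3 119.3 -54.7  -0.   -0.1  -0. ]
[-14.2 180.3 -54.8  -0.   -0.1  -0. ]
```

>>> {"op": "drive_tool", "data": {"plan": [[-7, 0, -28, 0, 0, 0, 87], [-14, 0, -55, 0, 0, 0, 87], [-14, 30, -55, 0, 0, 0, 87], [-14, 60, -55, 0, 0, 0, 87], [-14, 90, -55, 0, 0, 0, 87], [-14, 115, -55, 0, 0, 0, 87], [-14, 135, -55, 0, 0, 0, 87], [-14, 150, -55, 0, 0, 0, 87], [-14, 150, -55, 0, 0, 0, 87], [-14, 150, -55, 0, 0, 0, 87]]}}

```text
time: 3.9
position: [0.4657, 0.2186, 0.1895]
tool_rot: [0.049, -0.705, 0.705, -0.049]
ft_force: [0.2, -0.4, 1.2]
grip_width: 0.0871
```

```bash
python3 - <<'E'
from h import *
o=get_obs();print(o["position"],o["ft_force"],o["time"])
print(row((.466,.22,.159),np.radians(8)))
a=shot("top","t1")[135:255,125:235];b=shot("scene","s1")[205:325,275:385]
for n in ("top","scene"): print(mark_of(n,"band_top"))
cv2.imwrite("pics/crop2.png",cv2.convertScaleAbs(cv2.resize(np.hstack([a,b]),None,fx=3.5,fy=3.5,interpolation=cv2.INTER_CUBIC),alpha=1.8,beta=15))
E
```

```text
[0.466 0.219 0.19 ] [ 0.232 -0.41   1.194] 3.9
[-0.5 30.5 -1.3 -0.  -0.1  0. ]
[{'location': [373.0, 276.2], 'conf': 0.97}, {'location': [186.8, 200.3], 'conf': 0.62}]
[{'location': [412.4, 231.4], 'conf': 0.78}, {'location': [326.1, 259.0], 'conf': 0.6}]
```

View pics/crop2.png

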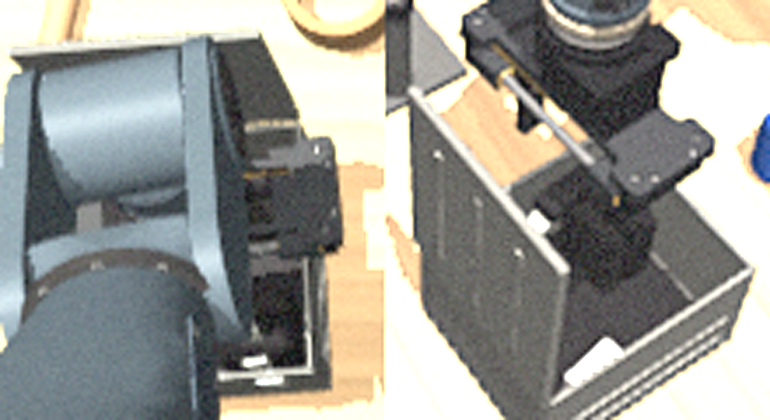

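The gripper sits above the band pad and clear of the lid. I'll descend and close.

>>> {"op": "drive_tool", "data": {"plan": [[0, 8, 0, 0, 0, 0, 87], [0, 16, 0, 0, 0, 0, 87], [0, 23, 0, 0, 0, 0, 87], [0, 28, 0, 0, 0, 0, 87], [0, 30, 0, 0, 0, 0, 87], [0, 30, 0, 0, 0, 0, 60]]}}

```text
time: 4.7
position: [0.4651, 0.2191, 0.159]
tool_rot: [0.05, -0.705, 0.705, -0.049]
ft_force: [-0.2, -0.3, 0.1]
grip_width: 0.0838
```

>>> {"op": "drive_tool", "data": {"plan": [[0, 0, 0, 0, 0, 0, 40], [0, 0, 0, 0, 0, 0, 30], [0, 0, 0, 0, 0, 0, 20], [0, 0, 0, 0, 0, 0, 10], [0, 0, 0, 0, 0, 0, 10], [0, 0, 0, 0, 0, 0, 10], [0, 0, 0, 0, 0, 0, 10], [0, 0, 0, 0, 0, 0, 10]], "newtons": 30}}

```text
time: 5.5
position: [0.4654, 0.2194, 0.1596]
tool_rot: [-0.049, 0.706, -0.705, 0.049]
ft_force: [0.5, 1.7, -2.8]
grip_width: 0.0236
```

>>> {"op": "drive_tool", "data": {"plan": [[0, -5, 0, 0, 0, 0, 10], [0, -15, 0, 0, 0, 0, 10], [0, -35, 0, 0, 0, 0, 10], [0, -60, 0, 0, 0, 0, 10], [0, -90, 0, 0, 0, 0, 10], [0, -120, 0, 0, 0, 0, 10], [0, -155, 0, 0, 0, 0, 10], [0, -190, 0, 0, 0, 0, 10], [0, -225, 0, 0, 0, 0, 10], [0, -250, 0, 0, 0, 0, 10]], "newtons": 40}}

```text
time: 6.5
position: [0.4653, 0.2191, 0.4126]
tool_rot: [-0.048, 0.706, -0.705, 0.05]
ft_force: [0.4, 0.2, -2.7]
grip_width: 0.0238
```

```bash
python3 - <<'E'
from h import *
o=get_obs();print(o["position"],o["ft_force"],o["moment"],o["q"],o["time"],o["grip_width"])
print(row((.4925,-.195,.42),np.radians(4)))
a=shot("top","t2")[95:285,60:300];b=shot("scene","s2")[85:325,255:435]
h=240;a=cv2.copyMakeBorder(a,0,h-a.shape[0],0,0,0)
cv2.imwrite("pics/crop3.png",cv2.convertScaleAbs(cv2.resize(np.hstack([a,b]),None,fx=1.9,fy=1.9,interpolation=cv2.INTER_CUBIC),alpha=1.6,beta=15))
E
```

```text
[0.465 0.219 0.413] [ 0.375  0.152 -2.667] [-0.004 -0.169  0.029] [ 0.223  0.198  1.421 -0.     1.52   1.654] 6.5 0.023785842389439156
[ 30.5  -7.5 413.8   0.    4.   -0.2]
```

View pics/crop3.png

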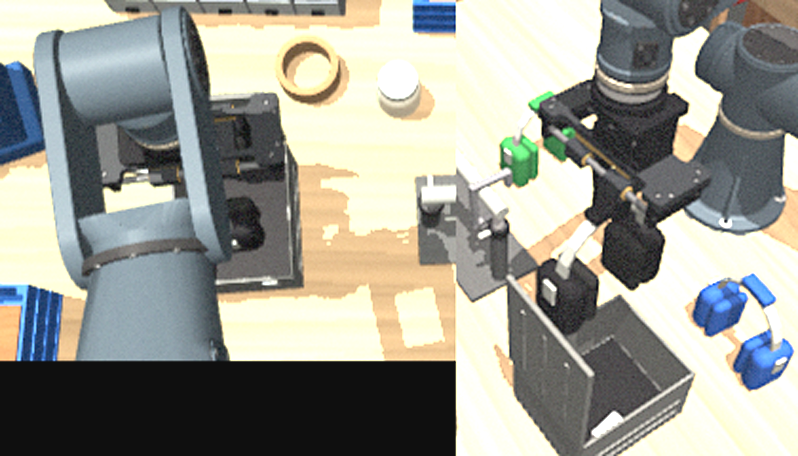

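```bash
python3 - <<'E'
from h import *
for p in mark_of("scene","cup_a"): print(p, onz("scene",p["location"],.3036))
print(onz("scene",(313,241),.3036),onz("scene",(348,219),.3036))
E
```

```text
{'location': [418.0, 270.9], 'conf': 0.93} [0.367 0.414 0.304]
{'location': [288.8, 168.1], 'conf': 0.91} [ 0.457 -0.006  0.304]
{'location': [315.8, 240.9], 'conf': 0.85} [0.521 0.237 0.304]
{'location': [393.1, 243.6], 'conf': 0.83} [0.368 0.33  0.304]
{'location': [349.3, 217.5], 'conf': 0.81} [0.412 0.217 0.304]
{'location': [314.7, 156.2], 'conf': 0.62} [ 0.37  -0.013  0.304]
{'location': [328.6, 241.1], 'conf': 0.57} [0.495 0.252 0.304]
[0.527 0.234 0.304] [0.418 0.219 0.304]
```

>>> {"op": "drive_tool", "data": {"plan": [[2, -7, 25, 0, 0.5, 0, 10], [5, -7, 65, 0, 1, 0, 10], [8, -7, 110, 0, 1.5, 0, 10], [11, -7, 155, 0, 2, 0, 10], [15, -7, 200, 0, 2.5, 0, 10], [18, -7, 245, 0, 3, 0, 10], [21, -7, 290, 0, 3.5, 0, 10], [25, -7, 335, 0, 4, 0, 10], [28, -7, 375, 0, 4, 0, 10], [30, -7, 400, 0, 4, 0, 10]]}}

```text
time: 7.65
position: [0.4898, -0.1837, 0.4136]
tool_rot: [-0.025, 0.707, -0.706, 0.022]
ft_force: [0.6, 0.4, -2.8]
grip_width: 0.0233
```

```bash
python3 - <<'E'
from h import *
o=get_obs();print(o["position"],o["ft_force"],o["moment"],o["q"],o["time"],o["grip_width"],R.from_quat(o["tool_rot"]).as_matrix())
print(row((.4925,-.195,.26),np.radians(4)))
E
```

```text
[ 0.49  -0.184  0.414] [ 0.555  0.395 -2.81 ] [ 0.105 -0.025  0.024] [-0.572  0.216  1.395 -0.001  1.536  0.932] 7.65 0.02330174463084968 [[-0.998 -0.005  0.066]
 [-0.066  0.002 -0.998]
 [ 0.005 -1.    -0.002]]
[ -2.6 153.5  11.7   0.1  -0.2   0.3]
```

>>> {"op": "drive_tool", "data": {"plan": [[-2, 5, 8, 0, 0, 0, 10], [-3, 10, 12, 0, 0, 0, 10], [-3, 20, 12, 0, 0, 0, 10], [-3, 35, 12, 0, 0, 0, 10], [-3, 50, 12, 0, 0, 0, 10], [-3, 65, 12, 0, 0, 0, 10], [-3, 80, 12, 0, 0, 0, 10], [-3, 90, 12, 0, 0, 0, 10], [-3, 95, 12, 0, 0, 0, 10], [-3, 95, 12, 0, 0, 0, 10]]}}

```text
time: 8.65
position: [0.4946, -0.1919, 0.3208]
tool_rot: [-0.025, 0.707, -0.706, 0.024]
ft_force: [0.3, 0.4, -2.9]
grip_width: 0.0235
```

```bash
python3 - <<'E'
from h import *
o=get_obs();print(o["position"],o["ft_force"],o["moment"],o["time"],o["grip_width"])
print(row((.4925,-.195,.245),np.radians(4)))
b=shot("scene","s3")[85:285,180:380]
cv2.imwrite("pics/crop4.png",cv2.convertScaleAbs(cv2.resize(b,None,fx=3,fy=3,interpolation=cv2.INTER_CUBIC),alpha=1.6,beta=15))
E
```

```text
[ 0.495 -0.192  0.321] [ 0.289  0.43  -2.852] [-0.006  0.041 -0.008] 8.65 0.023480855667994183
[ 2.2 75.8  3.   0.1  0.   0.1]
```

View pics/crop4.png

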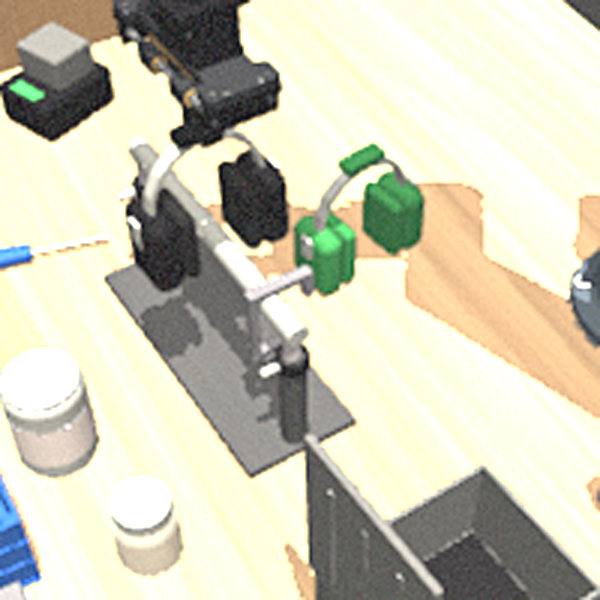

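The cups straddle the bar at (210,220), well clear of the clamp at (275,285). I'll descend to just above the highest height the bar can have.

>>> {"op": "drive_tool", "data": {"plan": [[1, 12, 1, 0, 0, 0, 10], [2, 25, 2, 0, 0, 0, 10], [2, 38, 3, 0, 0, 0, 10], [2, 50, 3, 0, 0, 0, 10], [2, 60, 3, 0, 0, 0, 10], [2, 67, 3, 0, 0, 0, 10], [2, 72, 3, 0, 0, 0, 10], [2, 76, 3, 0, 0, 0, 10], [2, 78, 3, 0, 0, 0, 10], [2, 78, 3, 0, 0, 0, 10]]}}

```text
time: 9.7
position: [0.4932, -0.1961, 0.2435]
tool_rot: [-0.025, 0.707, -0.707, 0.025]
ft_force: [0.6, 0.0, -3.1]
grip_width: 0.0239
```

>>> {"op": "drive_tool", "data": {"plan": [[0, 2, 0, 0, 0, 0, 10], [0, 4, 0, 0, 0, 0, 10], [0, 6, 0, 0, 0, 0, 10], [0, 8, 0, 0, 0, 0, 10], [0, 10, 0, 0, 0, 0, 10], [0, 10, 0, 0, 0, 0, 10]]}}

```text
time: 10.3
position: [0.493, -0.1959, 0.2332]
tool_rot: [-0.025, 0.707, -0.707, 0.024]
ft_force: [-0.1, -0.1, -4.3]
grip_width: 0.0235
```

>>> {"op": "drive_tool", "data": {"plan": [[0, 1, 0, 0, 0, 0, 10], [0, 2, 0, 0, 0, 0, 10], [0, 3, 0, 0, 0, 0, 10], [0, 4, 0, 0, 0, 0, 10], [0, 5, 0, 0, 0, 0, 10], [0, 6, 0, 0, 0, 0, 10], [0, 6, 0, 0, 0, 0, 10]]}}

```text
time: 11.0
position: [0.4931, -0.196, 0.2274]
tool_rot: [-0.025, 0.707, -0.707, 0.024]
ft_force: [-0.3, -0.4, -3.4]
grip_width: 0.0239
```

>>> {"op": "drive_tool", "data": {"plan": [[0, 1, 0, 0, 0, 0, 10], [0, 2, 0, 0, 0, 0, 10], [0, 3, 0, 0, 0, 0, 10], [0, 4, 0, 0, 0, 0, 10], [0, 4, 0, 0, 0, 0, 10]]}}

```text
time: 11.5
position: [0.4931, -0.196, 0.2234]
tool_rot: [-0.025, 0.707, -0.707, 0.024]
ft_force: [0.7, -0.2, -3.1]
grip_width: 0.0235
```

>>> {"op": "drive_tool", "data": {"plan": [[0, 1, 0, 0, 0, 0, 10], [0, 2, 0, 0, 0, 0, 10], [0, 3, 0, 0, 0, 0, 10], [0, 3, 0, 0, 0, 0, 10]]}}

```text
time: 11.9
position: [0.493, -0.196, 0.2204]
tool_rot: [-0.025, 0.707, -0.707, 0.024]
ft_force: [0.0, -0.1, -2.6]
grip_width: 0.0237
```

Band underside is about 0.216, so I'll continue in small steps.

>>> {"op": "drive_tool", "data": {"plan": [[0, 1, 0, 0, 0, 0, 10], [0, 2, 0, 0, 0, 0, 10], [0, 3, 0, 0, 0, 0, 10], [0, 3, 0, 0, 0, 0, 10]]}}

```text
time: 12.3
position: [0.4931, -0.196, 0.2174]
tool_rot: [-0.025, 0.707, -0.707, 0.024]
ft_force: [-0.1, 0.6, -2.3]
grip_width: 0.0237
```

>>> {"op": "drive_tool", "data": {"plan": [[0, 0.7, 0, 0, 0, 0, 10], [0, 1.4, 0, 0, 0, 0, 10], [0, 2, 0, 0, 0, 0, 10], [0, 2, 0, 0, 0, 0, 10]]}}

```text
time: 12.7
position: [0.4931, -0.196, 0.2154]
tool_rot: [-0.025, 0.707, -0.707, 0.024]
ft_force: [0.4, -0.1, -2.4]
grip_width: 0.0234
```

>>> {"op": "drive_tool", "data": {"plan": [[0, 0.7, 0, 0, 0, 0, 10], [0, 1.4, 0, 0, 0, 0, 10], [0, 2, 0, 0, 0, 0, 10], [0, 2, 0, 0, 0, 0, 10]]}}

```text
time: 13.1
position: [0.4931, -0.196, 0.2134]
tool_rot: [-0.025, 0.707, -0.707, 0.024]
ft_force: [0.4, 0.9, -2.8]
grip_width: 0.0237
```

>>> {"op": "drive_tool", "data": {"plan": [[0, 0.7, 0, 0, 0, 0, 10], [0, 1.4, 0, 0, 0, 0, 10], [0, 2, 0, 0, 0, 0, 10], [0, 2, 0, 0, 0, 0, 10]]}}

```text
time: 13.5
position: [0.4931, -0.196, 0.2114]
tool_rot: [-0.025, 0.707, -0.707, 0.024]
ft_force: [-0.5, -0.1, -2.8]
grip_width: 0.0238
```

>>> {"op": "drive_tool", "data": {"plan": [[0, 0.7, 0, 0, 0, 0, 10], [0, 1.4, 0, 0, 0, 0, 10], [0, 2, 0, 0, 0, 0, 10], [0, 2, 0, 0, 0, 0, 10]]}}

```text
time: 13.9
position: [0.4931, -0.196, 0.2094]
tool_rot: [-0.025, 0.707, -0.707, 0.024]
ft_force: [-0.4, 0.2, -3.2]
grip_width: 0.0233
```

>>> {"op": "drive_tool", "data": {"plan": [[0, 0.7, 0, 0, 0, 0, 10], [0, 1.4, 0, 0, 0, 0, 10], [0, 2, 0, 0, 0, 0, 10], [0, 2, 0, 0, 0, 0, 10]]}}

```text
time: 14.3
position: [0.4931, -0.196, 0.2074]
tool_rot: [-0.025, 0.707, -0.707, 0.024]
ft_force: [-0.5, 1.0, -3.7]
grip_width: 0.0236
```

>>> {"op": "drive_tool", "data": {"plan": [[0, 0.7, 0, 0, 0, 0, 10], [0, 1.4, 0, 0, 0, 0, 10], [0, 2, 0, 0, 0, 0, 10], [0, 2, 0, 0, 0, 0, 10]]}}

```text
time: 14.7
position: [0.4931, -0.196, 0.2054]
tool_rot: [-0.025, 0.707, -0.707, 0.024]
ft_force: [0.7, 0.1, -2.8]
grip_width: 0.0238
```

>>> {"op": "drive_tool", "data": {"plan": [[0, 0.7, 0, 0, 0, 0, 10], [0, 1.4, 0, 0, 0, 0, 10], [0, 2, 0, 0, 0, 0, 10], [0, 2, 0, 0, 0, 0, 10]]}}

```text
time: 15.1
position: [0.4932, -0.1961, 0.2038]
tool_rot: [0.024, -0.707, 0.707, -0.025]
ft_force: [-0.4, -0.5, -0.2]
grip_width: 0.0236
```

```bash
python3 - <<'E'
from h import *
o=get_obs();print(o["position"],o["ft_force"],o["moment"],o["time"],o["grip_width"])
print(row((.4925,-.195,.245),np.radians(4)))
b=shot("scene","s4")
print(get_obs()["ft_force"])
E
```

```text
[ 0.493 -0.196  0.204] [-0.407 -0.473 -0.183] [0.047 0.131 0.007] 15.1 0.023574468452728124
[  0.6 -41.2  -1.1  -0.   -0.   -0. ]
[ 0.076  0.25  -0.261]
```

>>> {"op": "drive_tool", "data": {"plan": [[0, 0.3, 0, 0, 0, 0, 10], [0, 0.3, 0, 0, 0, 0, 10]]}}

```text
time: 15.35
position: [0.4932, -0.1961, 0.2037]
tool_rot: [0.024, -0.707, 0.707, -0.025]
ft_force: [-0.4, 1.4, 2.8]
grip_width: 0.0236
```

The band rests on the bar, with firm but light contact of about 5 N. Releasing.

>>> {"op": "drive_tool", "data": {"plan": [[0, 0, 0, 0, 0, 0, 28], [0, 0, 0, 0, 0, 0, 32], [0, 0, 0, 0, 0, 0, 45], [0, 0, 0, 0, 0, 0, 60], [0, 0, 0, 0, 0, 0, 60], [0, 0, 0, 0, 0, 0, 60]]}}

```text
time: 15.95
position: [0.4932, -0.1961, 0.2032]
tool_rot: [-0.024, 0.707, -0.707, 0.024]
ft_force: [-0.4, 0.2, -0.4]
grip_width: 0.0552
```

>>> {"op": "drive_tool", "data": {"plan": [[0, -3, 0, 0, 0, 0, 60], [0, -8, 0, 0, 0, 0, 60], [0, -18, 0, 0, 0, 0, 60], [0, -35, 0, 0, 0, 0, 60], [0, -60, 0, 0, 0, 0, 60], [0, -90, 0, 0, 0, 0, 60], [0, -130, 0, 0, 0, 0, 30], [0, -165, 0, 0, 0, 0, 0], [0, -190, 0, 0, 0, 0, 0], [0, -200, 0, 0, 0, 0, 0]]}}

```text
time: 16.95
position: [0.4941, -0.1966, 0.4073]
tool_rot: [0.022, -0.705, 0.708, -0.027]
ft_force: [0.0, -0.4, 0.1]
grip_width: 0.0356
```

```bash
python3 - <<'E'
from h import *
o=get_obs();print(o["position"],o["q"],o["ft_force"],o["time"],o["grip_width"])
b=shot("scene","s5")
print([(c,[(d["location"],round(d["conf"],2)) for d in mark_of(c,"lid_edge")+mark_of(c,"lid_hinge")]) for c in ("scene",)])
B=b[105:385,180:400]
cv2.imwrite("pics/crop5.png",cv2.convertScaleAbs(cv2.resize(B,None,fx=2.1,fy=2.1,interpolation=cv2.INTER_CUBIC),alpha=1.6,beta=15))
E
```

```text
[ 0.494 -0.197  0.407] [-0.589  0.228  1.395  0.     1.512  0.912] [ 0.012 -0.408  0.081] 16.95 0.03560011324431022
[('scene', [([300.4, 253.0], 0.69), ([301.8, 294.6], 0.8), ([325.5, 297.3], 0.59), ([292.2, 382.3], 0.52)])]
```

View pics/crop5.png

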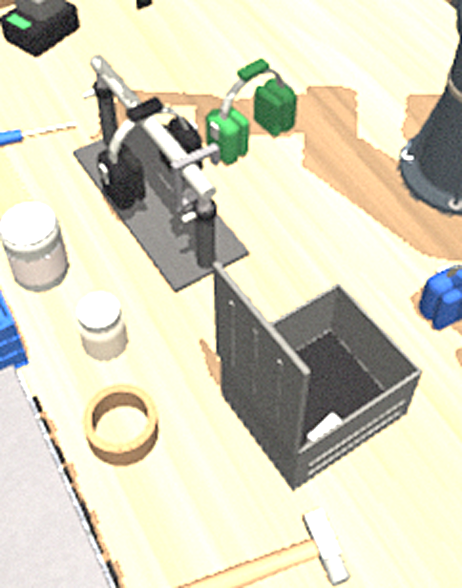

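The muffs hang over the bar at (145,150) in the crop, one cup on each side, and the gripper is clear. Next, the lid.

```bash
cat >> h.py <<'E'
Y=np.radians(5); H=np.array([.562,.256,.12]); ex=np.array([np.cos(Y),np.sin(Y),0])
def lidp(th,s=.18,a=.0105):
    c,n=np.cos(th),np.sin(th); g=.008+a*n
    return H+ex*(-s*c+g*n)+np.array([0,0,1])*(s*n+g*c)
E
python3 - <<'E'
from h import *
s=lidp(1.65)+ex*.035; print(s)
print(row(np.r_[s[:2],.40],Y)); print(row(np.r_[s[:2],.295],Y))
E
```

```text
[0.629 0.262 0.298]
[-167.9    3.2 -447.2   -0.    -1.    -0. ]
[-167.9  108.2 -447.2   -0.    -1.    -0. ]
```

>>> {"op": "drive_tool", "data": {"plan": [[-25, 0, -40, 0, 0, 0, 0], [-50, 0, -85, 0, 0, 0, 0], [-75, 0, -130, 0, 0, 0, 0], [-95, 0, -175, 0, 0, 0, 0], [-115, 0, -220, 0, 0, 0, 0], [-130, 0, -265, 0, 0, 0, 0], [-143, 0, -310, 0, 0, 0, 0], [-155, 0, -355, 0, 0, 0, 0], [-165, 0, -400, 0, 0, 0, 0], [-168, 0, -440, 0, 0, 0, 0]]}}

```text
time: 18.1
position: [0.6299, 0.2567, 0.3998]
tool_rot: [0.026, -0.706, 0.707, -0.023]
ft_force: [0.8, -0.3, 0.0]
grip_width: 0.0005
```

>>> {"op": "drive_tool", "data": {"plan": [[0, 0, -7, 0, 0, 0, 0], [0, 30, -7, 0, 0, 0, 0], [0, 60, -7, 0, 0, 0, 0], [0, 90, -7, 0, 0, 0, 0], [0, 105, -7, 0, 0, 0, 0], [0, 105, -7, 0, 0, 0, 0], [0, 105, -7, 0, 0, 0, 0]], "newtons": 20}}

```text
time: 18.8
position: [0.6296, 0.2608, 0.2973]
tool_rot: [0.025, -0.706, 0.707, -0.024]
ft_force: [0.7, 0.6, 1.4]
grip_width: 0.0006
```

```bash
python3 - <<'E'
from h import *
o=get_obs();print(o["position"],o["q"],o["ft_force"],o["time"],o["grip_width"],R.from_quat(o["tool_rot"]).as_matrix())
for th in (1.65,1.6,1.5,1.4,1.3,1.2,1.1): print(th,row(lidp(th),Y))
b=shot("scene","s6")[105:385,200:400]
cv2.imwrite("pics/crop6.png",cv2.convertScaleAbs(cv2.resize(b,None,fx=2.1,fy=2.1,interpolation=cv2.INTER_CUBIC),alpha=1.6,beta=15))
E
```

```text
[0.63  0.261 0.297] [ 0.229  0.544  1.186 -0.     1.414  1.731] [0.688 0.607 1.4  ] 18.8 0.0005956713501749704 [[-0.998 -0.002  0.069]
 [-0.069 -0.001 -0.998]
 [ 0.002 -1.     0.001]]
1.65 [35.1 -0.6 -0.5 -0.  -1.1  0.1]
1.6 [44.  -2.  -0.3 -0.  -1.1  0.1]
1.5 [62.  -3.5  0.  -0.  -1.1  0.1]
1.4 [80.2 -3.1  0.4 -0.  -1.1  0.1]
1.3 [98.4 -0.8  0.7 -0.  -1.1  0.1]
1.2 [116.4   3.3   1.1  -0.   -1.1   0.1]
1.1 [133.9   9.3   1.4  -0.   -1.1   0.1]
```

View pics/crop6.png

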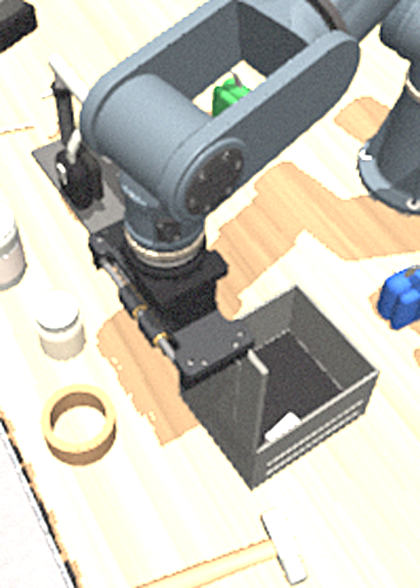

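The fingers are behind the lid's outer face. I'll push it over slowly along the arc.

>>> {"op": "drive_tool", "data": {"plan": [[8, 0, 0, 0, 0, 0, 0], [16, 0, 0, 0, 0, 0, 0], [24, 0, 0, 0, 0, 0, 0], [30, 0, 0, 0, 0, 0, 0], [36, -1, 0, 0, 0, 0, 0], [42, -2, 0, 0, 0, 0, 0], [48, -2.5, 0, 0, 0, 0, 0], [54, -3, 0, 0, 0, 0, 0], [60, -3.5, 0, 0, 0, 0, 0], [66, -3.5, 0, 0, 0, 0, 0]]}}

```text
time: 19.85
position: [0.5638, 0.2569, 0.3018]
tool_rot: [0.024, -0.707, 0.707, -0.025]
ft_force: [1.6, -1.2, -1.7]
grip_width: 0.0002
```

>>> {"op": "drive_tool", "data": {"plan": [[6, 0, 0, 0, 0, 0, 0], [12, 0, 0, 0, 0, 0, 0], [18, 1, 0, 0, 0, 0, 0], [24, 2, 0, 0, 0, 0, 0], [30, 2.5, 0, 0, 0, 0, 0], [36, 3, 0, 0, 0, 0, 0], [42, 4.5, 0, 0, 0, 0, 0], [48, 6, 0, 0, 0, 0, 0], [54, 8, 0, 0, 0, 0, 0], [60, 10, 0, 0, 0, 0, 0]]}}

```text
time: 20.85
position: [0.5036, 0.2527, 0.2916]
tool_rot: [0.025, -0.707, 0.707, -0.024]
ft_force: [2.1, -0.3, 0.3]
grip_width: 0.0005
```

```bash
python3 - <<'E'
from h import *
o=get_obs();print(o["position"],o["ft_force"],o["moment"],o["time"])
for th in np.arange(1.2,.35,-.06): print(round(th,2),row(lidp(th),Y)[:3])
E
```

```text
[0.504 0.253 0.292] [ 2.073 -0.261  0.33 ] [ 0.038 -0.35   0.015] 20.85
1.2 [-9.9 -2.6  1.7]
1.14 [0.7 0.7 1.9]
1.08 [11.1  4.7  2. ]
1.02 [21.2  9.3  2.2]
0.96 [31.1 14.6  2.4]
0.9 [40.6 20.5  2.6]
0.84 [49.8 27.   2.7]
0.78 [58.6 34.1  2.9]
0.72 [66.9 41.7  3. ]
0.66 [74.8 49.8  3.2]
0.6 [82.1 58.5  3.3]
0.54 [88.9 67.6  3.4]
0.48 [95.2 77.1  3.6]
0.42 [100.8  87.    3.7]
0.36 [105.8  97.2   3.7]
```

>>> {"op": "drive_tool", "data": {"plan": [[5, 2, 0, 0, 0, 0, 0], [11, 4.5, 0, 0, 0, 0, 0], [16, 7, 0, 0, 0, 0, 0], [21, 9.5, 0, 0, 0, 0, 0], [26, 12, 0, 0, 0, 0, 0], [31, 14.5, 0, 0, 0, 0, 0], [36, 17.5, 0, 0, 0, 0, 0], [40.5, 20.5, 0, 0, 0, 0, 0], [45, 24, 0, 0, 0, 0, 0], [50, 27, 0, 0, 0, 0, 0]]}}

```text
time: 21.85
position: [0.4538, 0.2493, 0.2644]
tool_rot: [-0.025, 0.707, -0.707, 0.024]
ft_force: [1.8, 0.5, -0.4]
grip_width: 0.0006
```

>>> {"op": "drive_tool", "data": {"plan": [[4.5, 3.5, 0, 0, 0, 0, 0], [9, 7, 0, 0, 0, 0, 0], [13, 11, 0, 0, 0, 0, 0], [17, 15, 0, 0, 0, 0, 0], [21, 19, 0, 0, 0, 0, 0], [25, 23, 0, 0, 0, 0, 0], [28.5, 27, 0, 0, 0, 0, 0], [32, 31.5, 0, 0, 0, 0, 0], [35.5, 36, 0, 0, 0, 0, 0], [39, 40.5, 0, 0, 0, 0, 0]]}}

```text
time: 22.85
position: [0.415, 0.2466, 0.2239]
tool_rot: [-0.025, 0.707, -0.707, 0.024]
ft_force: [1.5, -0.6, 0.4]
grip_width: 0.0006
```

```bash
python3 - <<'E'
from h import *
o=get_obs();print(o["position"],o["ft_force"],o["moment"],o["time"])
for th in np.arange(.6,-.01,-.04): print(round(th,2),row(lidp(th),Y)[:3])
E
```

```text
[0.415 0.247 0.224] [ 1.499 -0.596  0.394] [ 0.052 -0.17  -0.009] 22.85
0.6 [-6.6 -9.2  3.4]
0.56 [-2.  -3.2  3.4]
0.52 [2.3 3.  3.5]
0.48 [6.4 9.4 3.6]
0.44 [10.2 15.9  3.7]
0.4 [13.8 22.7  3.7]
0.36 [17.  29.5  3.8]
0.32 [20.  36.5  3.8]
0.28 [22.7 43.7  3.9]
0.24 [25.  50.9  3.9]
0.2 [27.1 58.2  4. ]
0.16 [28.8 65.7  4. ]
0.12 [30.3 73.2  4. ]
0.08 [31.4 80.7  4. ]
0.04 [32.2 88.3  4.1]
-0.0 [32.7 95.9  4.1]
```

>>> {"op": "drive_tool", "data": {"plan": [[3, 4, 0, 0, 0, 0, 0], [6, 9, 0, 0, 0, 0, 0], [9, 14, 0, 0, 0, 0, 0], [11.5, 19, 0, 0, 0, 0, 0], [14, 24, 0, 0, 0, 0, 0], [16.5, 29, 0, 0, 0, 0, 0], [18.5, 34, 0, 0, 0, 0, 0], [20.5, 39, 0, 0, 0, 0, 0], [22.5, 44, 0, 0, 0, 0, 0], [24, 49, 0, 0, 0, 0, 0]]}}

```text
time: 23.85
position: [0.3911, 0.2449, 0.1748]
tool_rot: [0.025, -0.707, 0.707, -0.024]
ft_force: [0.0, 0.7, 1.0]
grip_width: 0.0003
```

>>> {"op": "drive_tool", "data": {"plan": [[1, 4, 0, 0, 0, 0, 0], [2, 8, 0, 0, 0, 0, 0], [3, 12, 0, 0, 0, 0, 0], [4, 16, 0, 0, 0, 0, 0], [5, 20, 0, 0, 0, 0, 0], [5.5, 24, 0, 0, 0, 0, 0], [6, 28, 0, 0, 0, 0, 0], [6.5, 31, 0, 0, 0, 0, 0], [7, 34, 0, 0, 0, 0, 0], [7, 36, 0, 0, 0, 0, 0]]}}

```text
time: 24.85
position: [0.3843, 0.2445, 0.139]
tool_rot: [-0.025, 0.707, -0.707, 0.024]
ft_force: [-0.7, 0.2, 0.6]
grip_width: 0.0005
```

>>> {"op": "drive_tool", "data": {"plan": [[0, 1, 0, 0, 0, 0, 0], [0, 2, 0, 0, 0, 0, 0], [0, 3, 0, 0, 0, 0, 0], [0, 4, 0, 0, 0, 0, 0], [0, 4, 0, 0, 0, 0, 0]]}}

```text
time: 25.35
position: [0.3844, 0.2445, 0.1352]
tool_rot: [-0.024, 0.707, -0.707, 0.024]
ft_force: [0.1, -0.7, 0.1]
grip_width: 0.0002
```

>>> {"op": "drive_tool", "data": {"plan": [[0, 1, 0, 0, 0, 0, 0], [0, 2, 0, 0, 0, 0, 0], [0, 3, 0, 0, 0, 0, 0], [0, 4, 0, 0, 0, 0, 0], [0, 4, 0, 0, 0, 0, 0]]}}

```text
time: 25.85
position: [0.3844, 0.2445, 0.1311]
tool_rot: [0.025, -0.707, 0.707, -0.025]
ft_force: [1.1, 0.4, -0.5]
grip_width: 0.0003
```

>>> {"op": "drive_tool", "data": {"plan": [[0, 1, 0, 0, 0, 0, 0], [0, 2, 0, 0, 0, 0, 0], [0, 2, 0, 0, 0, 0, 0]]}}

```text
time: 26.15
position: [0.3845, 0.2445, 0.1291]
tool_rot: [0.024, -0.707, 0.707, -0.025]
ft_force: [-0.4, -0.7, 1.6]
grip_width: 0.0004
```

>>> {"op": "drive_tool", "data": {"plan": [[0, 0.5, 0, 0, 0, 0, 0], [0, 1, 0, 0, 0, 0, 0], [0, 1, 0, 0, 0, 0, 0]]}}

```text
time: 26.45
position: [0.3845, 0.2445, 0.1289]
tool_rot: [-0.024, 0.707, -0.707, 0.025]
ft_force: [-0.4, -0.7, 6.4]
grip_width: 0.0004
```

The tool stopped at z≈0.129 with the force rising, which matches a shut lid's top. One slightly firmer press, then retreat and check.

>>> {"op": "drive_tool", "data": {"plan": [[0, 0.5, 0, 0, 0, 0, 0], [0, 1, 0, 0, 0, 0, 0], [0, 1, 0, 0, 0, 0, 0], [0, 1, 0, 0, 0, 0, 0]]}}

```text
time: 26.85
position: [0.3845, 0.2445, 0.1287]
tool_rot: [-0.024, 0.707, -0.707, 0.025]
ft_force: [-2.7, -1.8, 15.2]
grip_width: 0.0004
```

>>> {"op": "drive_tool", "data": {"plan": [[0, -3, 0, 0, 0, 0, 0], [0, -8, 0, 0, 0, 0, 0], [0, -20, 0, 0, 0, 0, 0], [0, -45, 0, 0, 0, 0, 0], [0, -80, 0, 0, 0, 0, 0], [0, -120, 0, 0, 0, 0, 0], [0, -160, 0, 0, 0, 0, 0], [0, -200, 0, 0, 0, 0, 0], [0, -220, 0, 0, 0, 0, 0], [0, -220, 0, 0, 0, 0, 0]]}}

```text
time: 27.85
position: [0.3862, 0.2451, 0.3505]
tool_rot: [-0.022, 0.707, -0.706, 0.027]
ft_force: [0.1, 0.1, -0.7]
grip_width: 0.0004
```

```bash
python3 - <<'E'
from h import *
o=get_obs();print(o["position"],o["ft_force"],o["time"])
b=shot("scene","s7");t=shot("top","t7")
print([d for d in mark_of("scene","lid_edge")]); print([proj("scene",lidp(0,.2)),proj("scene",H)])
B=b[105:385,200:400];T=t[120:300,110:430]
B=cv2.resize(B,None,fx=2,fy=2,interpolation=cv2.INTER_CUBIC);T=cv2.resize(T,None,fx=1.2,fy=1.2)
T=cv2.copyMakeBorder(T,0,B.shape[0]-T.shape[0],0,0,0)
cv2.imwrite("pics/crop7.png",cv2.convertScaleAbs(np.hstack([B,T]),alpha=1.6,beta=15))
E
```

```text
[0.386 0.245 0.35 ] [ 0.149  0.064 -0.686] 27.85
[{'location': [360.0, 256.6], 'conf': 0.71}]
[array([360.658, 255.296]), array([302.374, 292.478])]
```

View pics/crop7.png

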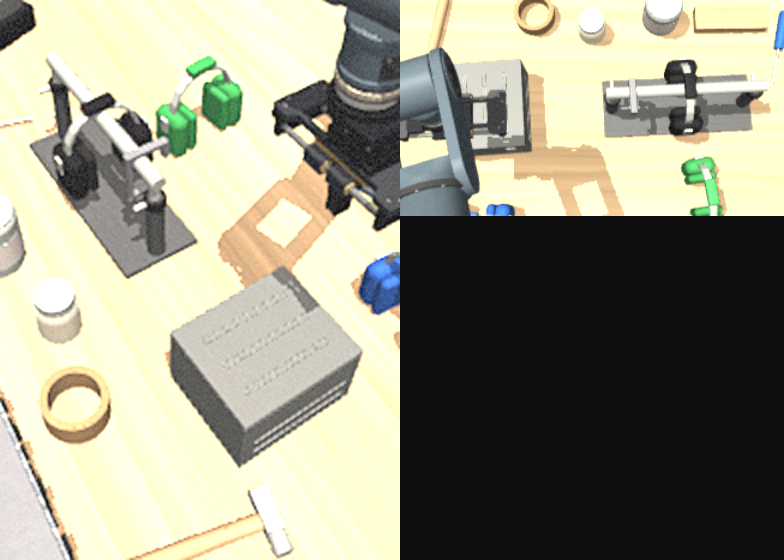

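The lid is shut: its edge is at (360,256.6), and a fully closed lid would put it at (360.7,255.3). The muffs hang over the bar with one cup on each side, the other things are undisturbed, and the gripper is clear. Handing in.

```bash
python3 -c "
from rig import *
print(hand_in())"
```

```text
the job is handed in; nothing more can be done
None
```

The black ear defenders now hang by the headband over the stand's bar, one cup on each side, and the case lid is fully shut. I handed the job in at about 28 s of the 67 s allowed; no verdict was reported.

- **Hanging:** I gripped the pad and lowered the band in 1–2 mm steps until I felt the bar, with its top at about 0.200 m. The band was laid with about 5 N on the bar and then released.
- **Lid:** I pushed it over slowly along its arc with the closed fingers, using about 2 N. The last press, about 15 N, met a firm stop at 0.129 m, where the top of a shut lid should be.
- **Last checks:** In the final pictures the lid edge is within about 1.5 px of where a shut lid would put it. The muffs hang about mid-bar, clear of the clamp, and the other things in view were undisturbed. The arm was about 0.22 m above the lid and touching nothing.
- **Disagreements:** My first camera fixes on the hinge and lid edge differed by 10–13 mm between the two cameras, so I used the case corners and the measured forces instead. I did not see the tin again after the lid closed, but it was in the case just before.

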